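# Find the hatch that has not caught and push it open

### The job

One of the four hatches in the top of the grey junction duct has a broken catch. Press lightly with a fingertip on the black pads, one hatch after another, until you find the one that rocks; then push that hatch down on its pad until it swings wide open and leave it standing open, so that the fitter sees which catch to replace. Do not force the hatches that hold, and leave everything else lying where it is: nothing has to be gripped or picked up.

Things in the scene. Friction and masses are not known exactly. Their poses are not given: they have to be found in the camera images.
- duct: Grey sheet-metal junction duct lying on the belt, fixed: 160 mm deep (x), 490 mm long (y), 96 mm high. Origin: centre of its underside; x away from the robot, y to the left along it, z up. Black cable glands stand 24 mm out of its near face. In its top, flush with it, lie four identical light-grey hatches in a row, centres at its y = 159, 53, -53, -159 mm (a, b, c, d from the left).
- pad_a (a point): Top centre of the round black press pad (28 mm across, 2 mm thick) on the near part of hatch a, the leftmost (largest y at yaw 0). Shut, it lies at the duct's x = -36, y = 159, z = 98 mm; the hatch's pin is 30 mm beyond it, 18 mm lower. The opening's near edge is 20 mm this side of it; 40 mm of free room below the hatch for a fingertip.
- pad_b (a point): Top centre of the round black press pad (28 mm across, 2 mm thick) on the near part of hatch b, the second from the left. Shut, it lies at the duct's x = -36, y = 53, z = 98 mm; the hatch's pin is 30 mm beyond it, 18 mm lower. The opening's near edge is 20 mm this side of it; 40 mm of free room below the hatch for a fingertip.
- pad_c (a point): Top centre of the round black press pad (28 mm across, 2 mm thick) on the near part of hatch c, the third from the left. Shut, it lies at the duct's x = -36, y = -53, z = 98 mm; the hatch's pin is 30 mm beyond it, 18 mm lower. The opening's near edge is 20 mm this side of it; 40 mm of free room below the hatch for a fingertip.
- pad_d (a point): Top centre of the round black press pad (28 mm across, 2 mm thick) on the near part of hatch d, the rightmost (smallest y). Shut, it lies at the duct's x = -36, y = -159, z = 98 mm; the hatch's pin is 30 mm beyond it, 18 mm lower. The opening's near edge is 20 mm this side of it; 40 mm of free room below the hatch for a fingertip.
- hatch_a (a joint): Tip of hatch a in rad: 0 shut, growing as the near part sinks and the far part rises; stop at 1.25. Plate 106 x 84 x 3 mm, a see-saw on a hidden pin along the duct's y: near part 46 mm, far part 60 mm, with a slotted fastener. Three hatches are held and give under 1.5 mm at the pad when pressed lightly (10 N); one, any of the four, is not.
- hatch_b (a joint): Tip of hatch b, as hatch a. A hatch that is not held tips under 1 N at its pad. Let go below 0.3 rad (pad pressed down 10 mm) it falls shut; past 0.6 rad (pad pressed down 20 mm) it falls open by its own weight to the stop at 1.25 within about a second and stays, its far part standing 45 mm above the duct.
- hatch_c (a joint): Tip of hatch c in rad, as hatch a and b: 0 shut, 1.25 wide open.
- hatch_d (a joint): Tip of hatch d in rad, as hatch a and b: 0 shut, 1.25 wide open.
- stator: Bystander: motor core with orange windings, 50 x 77 x 80 mm, standing on the near side of the duct, to the left. Origin at its underside's centre.
- cup: Bystander: small green plastic parts cup, 70 mm across, 45 mm high, on the near side of the duct. Origin at its underside's centre.
- bearing: Bystander: steel ball bearing, 22 mm across, 7 mm high, lying on top of the duct at its right end. Origin at its underside's centre.
- tape: Bystander: roll of yellow tape, 62 mm across, 12 mm high, lying to the right of the duct. Origin at its underside's centre.
- cap: Bystander: white round metal end cap, 60 mm across, 20 mm high, lying to the right of the duct. Origin at its underside's centre.
- small_tape: Bystander: small roll of yellow tape, 54 mm across, 10 mm high, lying to the right of the duct. Origin at its underside's centre.

How it is judged:
By the outcome, as a careful person would: the job done as asked, in the order asked, and still so for the second after the job is handed in, with the robot touching nothing.
It also fails if it takes over 48 s, if anything falls off the work surface, if the arm or the gripper's body presses on something with over 40 N, if the wrist force passes 120 N, or if a joint passes its speed limit or range.

### The arm

A 6-joint arm with a two-finger parallel gripper is mounted at the origin on the work surface; the furniture and walls round the work are solid. World frame = base frame: x ahead of the robot, y to its left, z up, the work surface at z = 0. Lengths are in m, angles in rad, forces in N, time in s.
With the tool pointing down it reaches from about 0.275 to 0.825 m from the base axis. Payload 5.2 kg.
Tool frame: the origin (TCP) lies midway between the tips of the shut fingers; the grasp point (between the pads) lies 19 mm behind it (manip.pinch_z is the distance from the TCP to the grasp point, in m); x points along the fingers, y is the direction in which the jaws open and shut, and the axes are right-handed (so a half turn about x gives the same grasp; the last joint's range is limited). The gripper opens to 93 mm and grips with 3 to 60 N. Pads are 15 mm wide; open, the fingers measure 128 mm over their backs; the gripper's body (75 mm by 188 mm) begins 65 mm behind the grasp point.
Start: joints at [-1.402, 0.259, 1.535, -0, 1.348, -0.203], TCP at [0.2, -0.512, 0.219] pointing down, gripper open.
Joint ranges: [-3.14, 3.14], [-0.91, 2.08], [0.19, 2.58], [-1.22, 4.36], [0.22, 2.71], [-3.12, 3.12]. Speed limits (rad/s): [2.57, 2.57, 3.14, 3.14, 3.14, 3.14].

### API

Orientations are given as a unit quaternion [x, y, z, w].
In Python, from station import manip gives the robot as it stands.
- The arm moves only by the shell command python3 -m handwheel 'ROWS' [OPENING] [FORCE]. ROWS is text: rows parted by semicolons, each of 6 numbers parted by spaces: the shift along the tool's x, y, z in m, then the turn, a rotation vector about the tool's x, y, z in rad. In form: x y z rx ry rz; .... A call has 1 to 5 rows; each row is the pose to reach, as a shift and turn from the pose commanded when the call began, along the tool's axes at that moment; what a row does not reach only later rows make up. A row lasts 1/8 s, in which the tool goes at most 62.5 mm and 10.7 degrees, less where a joint would pass 70% of its speed; a pose out of reach is approached as far as the arm can. A call with a gripper value outside its range is refused whole. OPENING is the finger opening in m, from 0 to 0.093, set as the call begins (- or left out, the last holds). The fingers move at their own pace and stop on an object; FORCE is the grip in N (left out, the last holds). Time passes only in rows, so rows that repeat a pose let the fingers close. It gives the time, the measured TCP pose, the force and the opening at its end, in the units of the state.
- manip.sense(): the state, without advancing time (a new reading comes with each control period).
- manip.grab_frame(name): name is "side" or "top" or "wrist"; returns a dict with "image" (420x560x3 uint8, red, green, blue), "fx", "fy", "cx", "cy" (pixels), "k1" (the pictures are not rectified: a ray, as slopes to the right and down, at radius r is drawn at 1 + k1 r^2 times it, then the intrinsics apply), "R" (3x3) and "t" (3): a world point X has camera coordinates R X + t; the wrist camera has in their place "tool_from_camera" (4x4, takes a point from camera to tool coordinates, whose origin is the TCP and whose axes are the tool frame's). Camera axes: x right, y down, z forward; pixel columns grow to the right and rows downward; lengths in m; the calibration is good to about 2 mm. A picture is of the moment at which its call begins: read the wrist's pose just before it. There is no depth.
- manip.finish_job(): hands the job in, once; it reports no verdict.
Trained networks look in a picture, given as the dict that the camera call returned (one of the last four; its "shot" number tells which), for a name from the list of things; names that differ only in an ending like _2 or _b are one class to them, and where a whole thing is asked for, a point or a joint stands for the part that bears it (a point fixed in the world has none). Each returns a list of dicts, best first, with "conf" (0 to 1); they miss things now and then, are a little off and sometimes report something else, mostly with a low value. They report only what shows in the picture. A call takes as long as a camera call.
- manip.recognise(picture, target): "rect" ([left, top, right, bottom] in pixels, round what is visible of it).
- manip.outline_of(picture, target): "pixels" (420x560 bool, what is visible of it) and "rect" ([left, top, right, bottom] in pixels, round what is visible of it).
The state is a dict: "time": time; "joint_pos": joint angles; "qd": joint speeds; "joint_torque": joint torques, N m; "ee_pos": TCP position; "tool_rot": TCP orientation; "wrist_force": force on the tool from outside, world axes, zero at the start; "torque": the same for the moment, N m; "finger_gap": finger opening in m.
Only numpy, scipy, OpenCV 4.12 (cv2) and the standard library are available. Lean on these libraries where they do the work, as an engineer would, in place of code of your own. Each camera call takes 0.05 s, during which the arm holds its last target.

## Working session

There is one attempt and no reset: what is moved stays moved. The work goes in short steps, Python scripts to look and compute and a shell command to move; the robot and the scene stay as the last step left them, time stands still between calls to the robot, and variables do not carry over. Pictures are saved under pics/ and viewed, and the job is handed in when it is done.

```bash
mkdir -p pics; ls
python3 - <<'E'
from station import manip
import cv2
s=manip.sense(); print({k:s[k] for k in('time','ee_pos','tool_rot','wrist_force','finger_gap','joint_pos')}, manip.pinch_z)
for n in('side','top','wrist'):
    f=manip.grab_frame(n); cv2.imwrite(f'pics/{n}0.png',f['image'][:,:,::-1])
    print(n,f['fx'],f['cx'],f['cy'],f['k1'],f.get('R'),f.get('t'),f.get('tool_from_camera'))
    for t in ('duct','pad_a','hatch_a','stator','cup','bearing'):
        print(t,[(round(d['conf'],2),[round(float(v)) for v in d['rect']]) for d in manip.recognise(f,t)][:6])
E
```

```text
pics
{'time': 0.0, 'ee_pos': array([ 0.19971979, -0.51186069,  0.21780787]), 'tool_rot': array([ 0.69492818,  0.13134364, -0.69491988,  0.13003857]), 'wrist_force': array([0.61782664, 0.17991506, 0.09488555]), 'finger_gap': 0.09296047569967099, 'joint_pos': array([-1.40181798e+00,  2.59349819e-01,  1.53609847e+00, -1.99712144e-05,
        1.34798995e+00, -2.02805228e-01])} 0.0188
side 381.37065092890805 275.12612677074856 207.56044867204773 -0.05491655966827562 [[ 0.99947067 -0.0323143   0.00376302]
 [-0.01265916 -0.49285779 -0.87001778]
 [ 0.02996865  0.86950962 -0.49300598]] [-0.43829759  0.09331755  1.05333806] None
duct [(0.62, [261, 156, 331, 274])]
pad_a [(0.94, [290, 177, 324, 186]), (0.93, [276, 211, 323, 227]), (0.88, [284, 190, 324, 208]), (0.78, [291, 163, 325, 172]), (0.28, [254, 165, 276, 187])]
hatch_a [(0.65, [284, 189, 325, 205]), (0.65, [280, 210, 323, 224]), (0.56, [286, 172, 322, 186]), (0.51, [291, 165, 321, 171])]
stator [(0.72, [256, 167, 276, 187])]
cup [(0.63, [248, 185, 268, 202])]
bearing [(0.63, [305, 223, 315, 234])]
top 524.897482895967 278.308294191463 2
[... 345 characters left out ...]
 309, 210]), (0.64, [237, 166, 276, 202])]
hatch_a [(0.91, [162, 157, 194, 193]), (0.79, [278, 170, 316, 209]), (0.74, [202, 160, 235, 197]), (0.57, [239, 164, 276, 204])]
stator [(0.87, [152, 216, 180, 242])]
cup [(0.66, [190, 222, 213, 249])]
bearing [(0.59, [319, 178, 325, 184])]
wrist 336.02769271282375 279.4664380309845 201.43459579452607 -0.0707852989621539 None None [[-3.11274237e-04 -2.64550485e-01  9.64371787e-01 -1.66212088e-01]
 [ 9.99999942e-01  5.14291720e-05  3.36882347e-04  1.15869780e-04]
 [-1.38719231e-04  9.64371836e-01  2.64550453e-01 -7.32274115e-02]
 [ 0.00000000e+00  0.00000000e+00  0.00000000e+00  1.00000000e+00]]
duct []
pad_a []
hatch_a []
stator []
cup []
bearing []
```

View pics/top0.png

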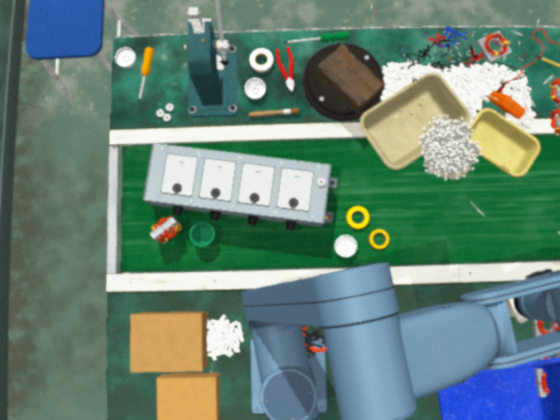

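View pics/side0.png

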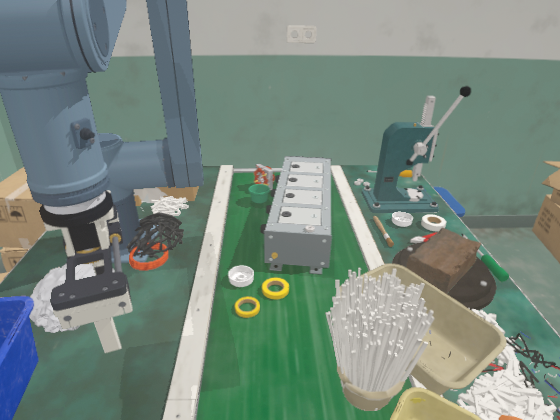

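View pics/wrist0.png

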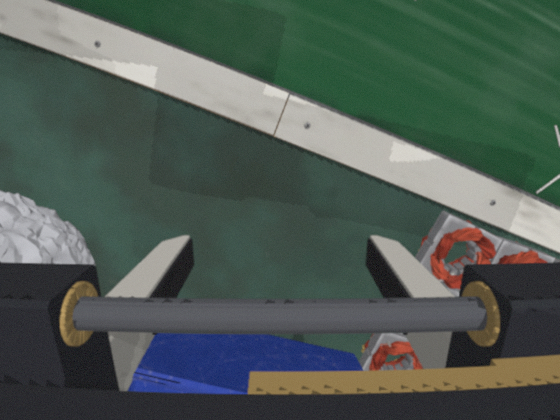

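Run:
```python
import cv2
t=cv2.imread('pics/top0.png'); s=cv2.imread('pics/side0.png')
cv2.imwrite('pics/topc.png',cv2.resize(t[135:255,135:345],None,fx=3.8,fy=3.8,interpolation=cv2.INTER_CUBIC))
cv2.imwrite('pics/sidec.png',cv2.resize(s[150:280,240:345],None,fx=4.6,fy=4.6,interpolation=cv2.INTER_CUBIC))
```

```text
(no output)
```

View pics/topc.png

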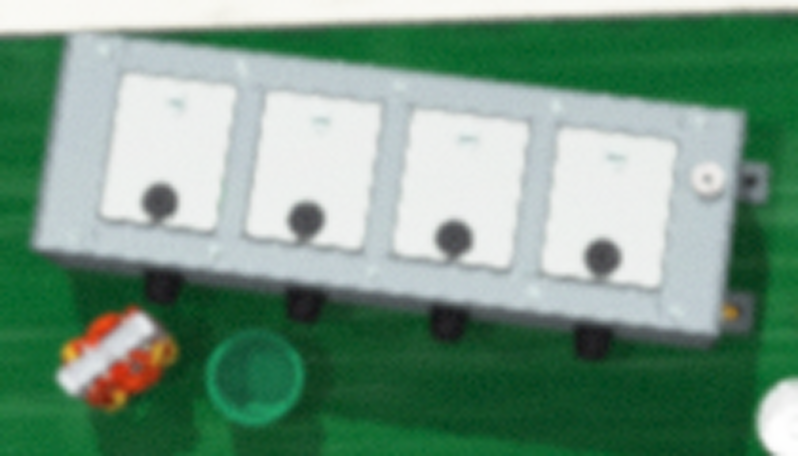

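View pics/sidec.png

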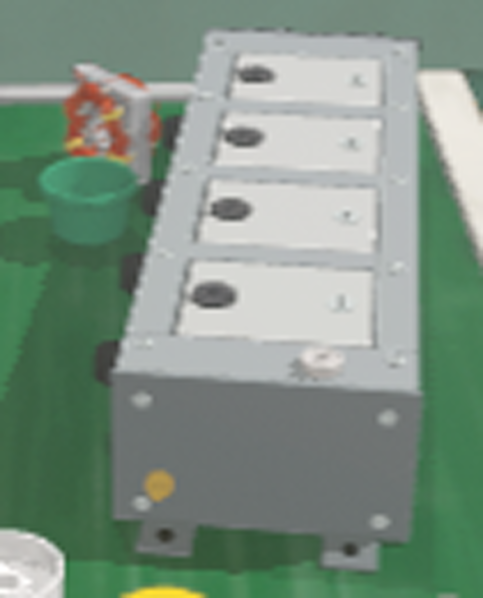

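The top view shows the duct turned slightly clockwise, with pads near (177,188), (215,193), (254,198) and (293,203). The bearing is at (321,182), and the stator (165,229) and cup (202,234) stand on the near side. All hatches look shut. Next I fit the duct pose to the pad blobs in both pictures.

```bash
cat > h.py <<'E'
import numpy as np,cv2
from scipy.optimize import least_squares
from scipy.spatial.transform import Rotation as Ro
def proj(f,X):
    c=(f['R']@np.atleast_2d(X).T).T+f['t']; s=c[:,:2]/c[:,2:]
    s=s*(1+f['k1']*(s**2).sum(1))[:,None]
    return s*[f['fx'],f['fy']]+[f['cx'],f['cy']]
PADS=np.array([[-.036,y,.098] for y in(.159,.053,-.053,-.159)])
def duct(p,L=PADS):
    return Ro.from_euler('z',p[2]).apply(L)+[p[0],p[1],p[3]]
def blobs(img,guess,r=9,th=90):
    g=cv2.cvtColor(img,cv2.COLOR_RGB2GRAY).astype(float); out=[]
    for u,v in guess:
        u,v=int(round(u)),int(round(v)); w=g[v-r+2:v+r-1,u-r:u+r+1]
        m=np.clip(150-w,0,None); n,l,st,c=cv2.connectedComponentsWithStats((w<130).astype(np.uint8))
        k=l[r-2,r] ; m=m*(l==k) if k else m*0
        yy,xx=np.mgrid[:w.shape[0],:w.shape[1]]
        out.append([(m*xx).sum()/m.sum()+u-r,(m*yy).sum()/m.sum()+v-r+2])
    return np.array(out)
E
python3 - <<'E'
from h import *
from station import manip
T=manip.grab_frame('top'); S=manip.grab_frame('side')
bt=blobs(T['image'],[(177,188),(215.3,192.5),(254.3,197.5),(293.3,203)],8)
bs=blobs(S['image'],[(295.5,166),(292.5,179.8),(290,195.3),(286,214)],9)
print(bt.round(1),bs.round(1))
res=lambda p:np.r_[(proj(T,duct(p))-bt).ravel(),(proj(S,duct(p))-bs).ravel()]
for z in (None,0.):
    g=(lambda p:res(p)) if z is None else (lambda p:res(np.r_[p,z]))
    o=least_squares(g,[.5,.2,-.1]+([0.] if z is None else []))
    print(o.x.round(4)); print(o.fun.reshape(-1,2).round(1).tolist())
    p=o.x if z is None else np.r_[o.x,z]; print(duct(p).round(4).tolist())
for n in('stator','cup','bearing'):print(n,[(round(d['conf'],2),np.round(d['rect'])) for d in manip.recognise(T,n)][:2])
E
```

```text
[[176.7 187.8]
 [215.1 192.6]
 [254.1 197.5]
 [293.  202.5]] [[295.  166.1]
 [292.4 179.6]
 [289.6 195.3]
 [285.9 214.1]]
[ 0.5248  0.1258 -0.1528 -0.0024]
[[-0.0, -0.1], [0.0, -0.1], [-0.1, -0.1], [0.1, -0.3], [-0.1, 0.0], [-0.1, 0.0], [-0.3, 0.1], [-0.2, 0.0]]
[[0.5134, 0.2884, 0.0956], [0.4973, 0.1836, 0.0956], [0.4812, 0.0789, 0.0956], [0.465, -0.0259, 0.0956]]
[ 0.5245  0.1249 -0.1525]
[[0.1, -0.1], [0.2, -0.2], [0.2, -0.2], [0.4, -0.3], [-0.2, -0.5], [-0.1, -0.5], [-0.3, -0.5], [-0.3, -0.6]]
[[0.5131, 0.2875, 0.098], [0.497, 0.1827, 0.098], [0.4809, 0.078, 0.098], [0.4648, -0.0268, 0.098]]
stator [(0.62, array([152., 213., 178., 242.]))]
cup [(0.95, array([189., 223., 215., 249.]))]
bearing [(0.6, array([319., 184., 324., 185.]))]
```

```bash
cat >> h.py <<'E'
def rel(target_pos,target_R,s,n=None):
    R=Ro.from_quat(s['tool_rot']); 
    return (R.inv().apply(np.array(target_pos)-s['ee_pos'])).round(4), (R.inv()*target_R).as_rotvec().round(4)
def Rt(yaw=-.1526,sg=1):
    x=np.array([0,0,-1.]); y=sg*np.array([-np.sin(yaw),np.cos(yaw),0]); z=np.cross(x,y)
    return Ro.from_matrix(np.c_[x,y,z])
E
python3 - <<'E'
from h import *
from station import manip
s=manip.sense(); print(Ro.from_quat(s['tool_rot']).as_matrix().round(3))
for sg in(1,-1): print(sg,rel([.4648,-.0264,.150],Rt(sg=sg),s))
E
```

```text
[[ 0.     0.363 -0.932]
 [-0.    -0.932 -0.363]
 [-1.     0.    -0.   ]]
1 (array([ 0.0687, -0.3565, -0.4234]), array([-2.6171,  0.    , -0.    ]))
-1 (array([ 0.0687, -0.3565, -0.4234]), array([ 0.5245, -0.    , -0.    ]))
```

```bash
python3 -m handwheel '0 -0.036 -0.042 0.1 0 0; 0 -0.072 -0.084 0.2 0 0; 0 -0.107 -0.127 0.3 0 0; 0 -0.143 -0.169 0.4 0 0; 0 -0.178 -0.212 0.5245 0 0' 0 20
python3 - <<'E'
from h import *
from station import manip
s=manip.sense(); print(rel([.4648,-.0264,.150],Rt(sg=-1),s))
E
```

```text
time: 1.92
ee_pos: [0.3333, -0.268, 0.2189]
tool_rot: [0.705, -0.056, -0.705, -0.055]
wrist_force: [1.1, -1.0, 0.3]
finger_gap: 0.0477
(array([ 0.0688, -0.2593, -0.0921]), array([-0.0045, -0.0006, -0.0004]))
```

```bash
python3 -m handwheel '0.01 -0.052 -0.018 0 0 0; 0.02 -0.104 -0.037 0 0 0; 0.03 -0.156 -0.055 0 0 0; 0.04 -0.208 -0.074 0 0 0; 0.045 -0.2593 -0.0921 -0.0045 0 0'
python3 -m handwheel '0 0 0 0 0 0; 0 0 0 0 0 0'
python3 - <<'E'
from h import *
from station import manip
s=manip.sense(); print(s['ee_pos'],s['wrist_force'],s['finger_gap'],rel([.4648,-.0264,.098],Rt(sg=-1),s))
for n in('wrist','side'):
    f=manip.grab_frame(n); cv2.imwrite(f'pics/{n}1.png',f['image'][:,:,::-1])
E
```

```text
time: 2.55
ee_pos: [0.4637, -0.0255, 0.1734]
tool_rot: [0.705, -0.052, -0.705, -0.052]
wrist_force: [2.0, -0.3, 0.7]
finger_gap: 0.0014
time: 2.8
ee_pos: [0.4629, -0.0275, 0.1736]
tool_rot: [-0.705, 0.052, 0.705, 0.052]
wrist_force: [-0.0, -1.0, 0.7]
finger_gap: 0.0002
[ 0.46292846 -0.02749054  0.17363754] [-0.04505177 -1.03928123  0.72095349] 0.0002300501693295508 (array([ 0.0756, -0.0014, -0.0017]), array([ 0.0056,  0.0003, -0.0006]))
```

View pics/wrist1.png

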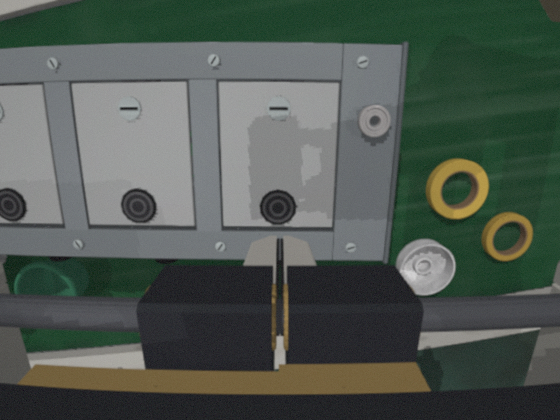

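View pics/side1.png

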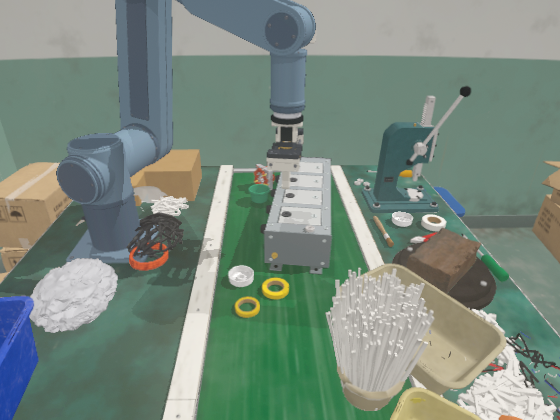

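```bash
cat >> h.py <<'E'
def wframe(f,s):
    R=Ro.from_quat(s['tool_rot']).as_matrix(); W=np.eye(4); W[:3,:3]=R; W[:3,3]=s['ee_pos']
    M=np.linalg.inv(W@np.asarray(f['tool_from_camera'])); g=dict(f); g['R']=M[:3,:3]; g['t']=M[:3,3]; return g
E
python3 - <<'E'
from h import *
from station import manip
s=manip.sense(); f=manip.grab_frame('wrist'); g=wframe(f,s); S=manip.grab_frame('side')
print(s['ee_pos'], proj(g,s['ee_pos']),proj(S,s['ee_pos']))
print(proj(g,duct([.5245,.1249,-.1525,0])),proj(g,duct([.5248,.1258,-.1528,-.0024])))
E
```

```text
[ 0.46285161 -0.02844813  0.1738143 ] [[279.06435396 251.37347619]] [[285.44082364 187.73699285]]
[[-98.76303592 206.46586855]
 [  8.54300732 207.18576835]
 [137.20992247 207.79132019]
 [276.55218137 208.25441286]] [[-97.09028681 205.4473643 ]
 [  9.63722599 206.12596777]
 [137.24565962 206.72373285]
 [275.32867999 207.21018361]]
```

The wrist view puts pad d at (278,207), within 2 px of the fit's prediction. The TCP sits above it, 2 mm to the near side. Next step is to descend.

```bash
python3 -m handwheel '0.03 -0.001 0 0 0 0; 0.055 -0.001 0 0 0 0; 0.065 -0.001 0 0 0 0; 0.07 -0.001 0 0 0 0; 0.07 -0.001 0 0 0 0'; python3 -m handwheel '0.001 0 0 0 0 0; 0.002 0 0 0 0 0; 0.002 0 0 0 0 0'
```

```text
time: 3.62
ee_pos: [0.4636, -0.0267, 0.1041]
tool_rot: [0.705, -0.053, -0.705, -0.052]
wrist_force: [-0.2, -0.8, 0.4]
finger_gap: 0.0005
time: 4.0
ee_pos: [0.4634, -0.0263, 0.1019]
tool_rot: [0.705, -0.052, -0.705, -0.052]
wrist_force: [1.4, -0.2, 0.4]
finger_gap: 0.0006
```

```bash
python3 -m handwheel '0.001 0 0 0 0 0;0.001 0 0 0 0 0'; python3 -m handwheel '0.001 0 0 0 0 0;0.001 0 0 0 0 0'
```

```text
time: 4.25
ee_pos: [0.4633, -0.0263, 0.1006]
tool_rot: [-0.705, 0.052, 0.705, 0.052]
wrist_force: [0.2, -0.5, -0.4]
finger_gap: 0.0003
time: 4.5
ee_pos: [0.4632, -0.0263, 0.0995]
tool_rot: [-0.705, 0.052, 0.705, 0.052]
wrist_force: [0.0, 0.1, 0.0]
finger_gap: 0.0005
```

```bash
python3 -m handwheel '0.001 0 0 0 0 0;0.001 0 0 0 0 0'
```

```text
time: 4.75
ee_pos: [0.4632, -0.0263, 0.0985]
tool_rot: [-0.705, 0.052, 0.705, 0.052]
wrist_force: [0.2, -0.1, 0.4]
finger_gap: 0.0004
```

```bash
python3 -m handwheel '0.001 0 0 0 0 0;0.001 0 0 0 0 0'
```

```text
time: 5.0
ee_pos: [0.4633, -0.0263, 0.098]
tool_rot: [0.705, -0.052, -0.705, -0.052]
wrist_force: [-2.1, -0.1, 3.9]
finger_gap: 0.0005
```

```bash
python3 -m handwheel '0.0005 0 0 0 0 0;0.0005 0 0 0 0 0'
```

```text
time: 5.25
ee_pos: [0.4633, -0.0263, 0.0979]
tool_rot: [0.705, -0.052, -0.705, -0.052]
wrist_force: [-2.7, 0.3, 7.9]
finger_gap: 0.0003
```

Hatch d holds: 7.9 N with less than 0.5 mm of give. On to c.

```bash
python3 -m handwheel '-0.015 0 0 0 0 0; -0.015 -0.05 0 0 0 0; -0.015 -0.106 0 0 0 0; -0.008 -0.106 0 0 0 0; -0.004 -0.106 0 0 0 0'; python3 -m handwheel '0 0 0 0 0 0;0 0 0 0 0 0'
```

```text
time: 5.88
ee_pos: [0.4785, 0.0785, 0.1005]
tool_rot: [-0.705, 0.052, 0.706, 0.052]
wrist_force: [-0.3, -1.0, 0.2]
finger_gap: 0.0007
time: 6.12
ee_pos: [0.479, 0.0774, 0.1012]
tool_rot: [-0.705, 0.053, 0.705, 0.053]
wrist_force: [0.1, 0.6, -0.7]
finger_gap: 0.0001
```

```bash
python3 -m handwheel '0.001 0 0 0 0 0;0.002 0 0 0 0 0; 0.002 0 0 0 0 0'
```

```text
time: 6.5
ee_pos: [0.4789, 0.0784, 0.0991]
tool_rot: [-0.705, 0.052, 0.705, 0.052]
wrist_force: [-0.7, 0.1, 0.3]
finger_gap: 0.0005
```

```bash
python3 -m handwheel '0.001 0 0 0 0 0;0.001 0 0 0 0 0'
```

```text
time: 6.75
ee_pos: [0.4789, 0.0786, 0.0981]
tool_rot: [-0.705, 0.052, 0.705, 0.052]
wrist_force: [-0.1, -0.3, -0.2]
finger_gap: 0.0004
```

```bash
python3 -m handwheel '0.001 0 0 0 0 0;0.001 0 0 0 0 0'
```

```text
time: 7.0
ee_pos: [0.479, 0.0786, 0.0979]
tool_rot: [0.705, -0.052, -0.705, -0.052]
wrist_force: [-1.9, -0.3, 7.2]
finger_gap: 0.0006
```

Hatch c holds: 7.2 N, 0.2 mm of give. On to b.

```bash
python3 -m handwheel '-0.015 0 0 0 0 0; -0.015 -0.05 0 0 0 0; -0.015 -0.106 0 0 0 0; -0.008 -0.106 0 0 0 0; -0.004 -0.106 0 0 0 0'; python3 -m handwheel '0 0 0 0 0 0;0.002 0 0 0 0 0;0.002 0 0 0 0 0'
```

```text
time: 7.62
ee_pos: [0.4942, 0.1833, 0.101]
tool_rot: [-0.705, 0.052, 0.705, 0.052]
wrist_force: [-0.3, -0.3, 0.6]
finger_gap: 0.0004
time: 8.0
ee_pos: [0.4947, 0.1826, 0.0992]
tool_rot: [-0.705, 0.053, 0.705, 0.053]
wrist_force: [-0.1, 0.2, -0.2]
finger_gap: 0.0001
```

```bash
python3 -m handwheel '0.001 0 0 0 0 0;0.001 0 0 0 0 0'
```

```text
time: 8.25
ee_pos: [0.4947, 0.1832, 0.0982]
tool_rot: [0.705, -0.052, -0.705, -0.052]
wrist_force: [-0.2, -1.1, 0.5]
finger_gap: 0.0002
```

```bash
python3 -m handwheel '0.001 0 0 0 0 0;0.001 0 0 0 0 0'
```

```text
time: 8.5
ee_pos: [0.4947, 0.1833, 0.0979]
tool_rot: [0.705, -0.052, -0.705, -0.052]
wrist_force: [-2.3, -2.0, 5.7]
finger_gap: 0.0003
```

Hatch b holds as well: 5.7 N, 0.3 mm. That leaves a, which I still check by touch.

```bash
python3 -m handwheel '-0.015 0 0 0 0 0; -0.015 -0.05 0 0 0 0; -0.015 -0.106 0 0 0 0; -0.008 -0.106 0 0 0 0; -0.004 -0.106 0 0 0 0'; python3 -m handwheel '0 0 0 0 0 0;0.002 0 0 0 0 0;0.002 0 0 0 0 0'
```

```text
time: 9.12
ee_pos: [0.5097, 0.288, 0.1009]
tool_rot: [-0.705, 0.052, 0.705, 0.052]
wrist_force: [0.2, -0.0, 0.5]
finger_gap: 0.0006
time: 9.5
ee_pos: [0.5104, 0.2875, 0.0993]
tool_rot: [-0.705, 0.053, 0.705, 0.053]
wrist_force: [-1.1, -1.3, -0.0]
finger_gap: 0.0001
```

```bash
python3 -m handwheel '0.001 0 0 0 0 0;0.002 0 0 0 0 0;0.002 0 0 0 0 0'
```

```text
time: 9.88
ee_pos: [0.5102, 0.2882, 0.0971]
tool_rot: [-0.705, 0.052, 0.705, 0.052]
wrist_force: [-0.3, 0.1, 0.8]
finger_gap: 0.0004
```

```bash
python3 -m handwheel '0.001 0 0 0 0 0;0.001 0 0 0 0 0'
```

```text
time: 10.12
ee_pos: [0.5102, 0.2883, 0.096]
tool_rot: [-0.705, 0.052, 0.705, 0.052]
wrist_force: [-0.0, -0.4, -0.2]
finger_gap: 0.0
```

Hatch a gives way: the tip is 2 mm below pad level with about 0 N. Now I push it open.

```bash
python3 -m handwheel '0.002 0 0 0 0 0;0.004 0 0 0 0 0;0.006 0 0 0 0 0;0.008 0 0 0 0 0;0.01 0 0 0 0 0'; python3 -m handwheel '0.003 0 0 0 0 0;0.006 0 0 0 0 0;0.009 0 0 0 0 0;0.012 0 0 0 0 0;0.012 0 0 0 0 0'
```

```text
time: 10.75
ee_pos: [0.5102, 0.2882, 0.0859]
tool_rot: [-0.705, 0.052, 0.705, 0.052]
wrist_force: [-1.8, 0.7, -0.4]
finger_gap: 0.0
time: 11.38
ee_pos: [0.5102, 0.2881, 0.0739]
tool_rot: [-0.705, 0.052, 0.705, 0.052]
wrist_force: [0.1, -0.7, 0.0]
finger_gap: 0.0002
```

```bash
python3 -m handwheel '0.003 0 0 0 0 0;0.003 0 0 0 0 0;0.003 0 0 0 0 0;0.003 0 0 0 0 0;0.003 0 0 0 0 0'
python3 - <<'E'
from h import *
from station import manip
for n in('wrist','top'):
    f=manip.grab_frame(n); cv2.imwrite(f'pics/{n}2.png',f['image'][:,:,::-1])
E
```

```text
time: 12.0
ee_pos: [0.5103, 0.2882, 0.0712]
tool_rot: [0.705, -0.052, -0.705, -0.052]
wrist_force: [-0.4, 0.3, 1.0]
finger_gap: 0.0005
```

View pics/wrist2.png

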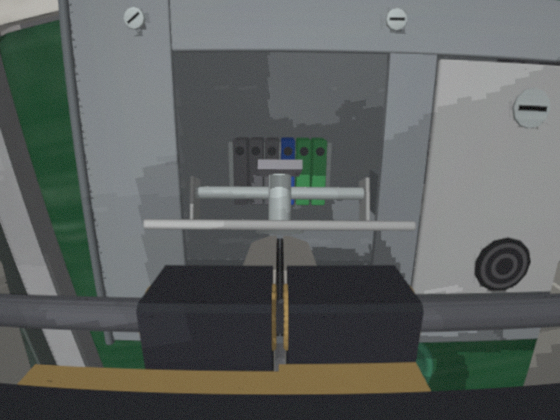

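The wrist picture shows hatch a standing open, edge-on at row ~224 (columns 145–415), with the duct's interior visible behind it. I withdraw straight up, then away from the duct.

```bash
python3 -m handwheel '-0.01 0 0 0 0 0;-0.025 0 0 0 0 0;-0.045 0 0 0 0 0;-0.07 0 0 0 0 0;-0.1 0 0 0 0 0'; python3 -m handwheel '-0.04 0 0 0 0 0;-0.08 0 0.02 0 0 0;-0.1 0 0.06 0 0 0;-0.1 0 0.1 0 0 0;-0.1 0 0.1 0 0 0'; python3 -m handwheel '0 0 0 0 0 0;0 0 0 0 0 0;0 0 0 0 0 0;0 0 0 0 0 0;0 0 0 0 0 0'
python3 - <<'E'
from h import *
from station import manip
for n in('wrist','top','side'):
    f=manip.grab_frame(n); cv2.imwrite(f'pics/{n}3.png',f['image'][:,:,::-1])
    if n!='wrist':
        for t in('stator','cup','bearing'):print(n,t,[(round(d['conf'],2),np.round(d['rect'])) for d in manip.recognise(f,t)][:1])
s=cv2.imread('pics/side3.png'); cv2.imwrite('pics/side3c.png',cv2.resize(s[100:280,220:345],None,fx=3.3,fy=3.3,interpolation=cv2.INTER_CUBIC))
E
```

```text
time: 12.72
ee_pos: [0.5102, 0.2882, 0.173]
tool_rot: [0.705, -0.052, -0.705, -0.052]
wrist_force: [0.5, 0.9, -1.0]
finger_gap: 0.0003
time: 13.35
ee_pos: [0.4093, 0.3035, 0.2733]
tool_rot: [0.706, -0.051, -0.704, -0.052]
wrist_force: [0.2, -0.4, 1.3]
finger_gap: 0.0006
time: 13.98
ee_pos: [0.4115, 0.3029, 0.2709]
tool_rot: [-0.705, 0.053, 0.705, 0.052]
wrist_force: [0.1, -0.6, 0.5]
finger_gap: 0.0006
top stator [(0.44, array([159., 218., 176., 239.]))]
top cup [(0.7, array([193., 222., 215., 250.]))]
top bearing [(0.61, array([318., 178., 328., 186.]))]
side stator [(0.77, array([257., 165., 273., 192.]))]
side cup [(0.79, array([248., 184., 270., 202.]))]
side bearing [(0.52, array([307., 224., 316., 234.]))]
```

View pics/wrist3.png

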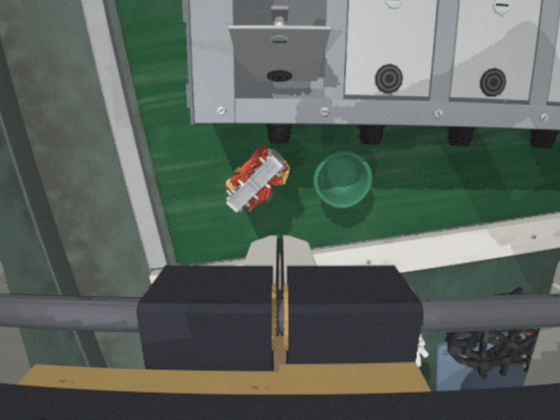

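View pics/side3c.png

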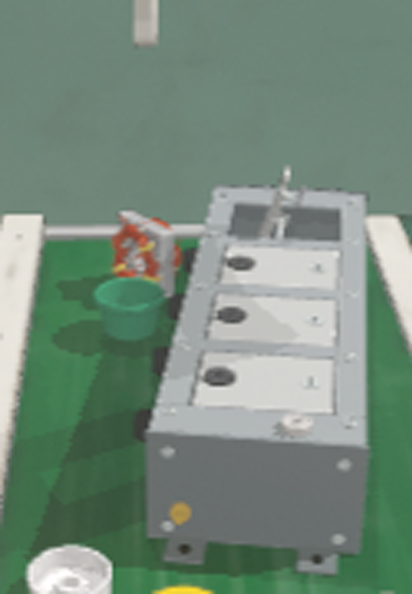

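View pics/top3.png

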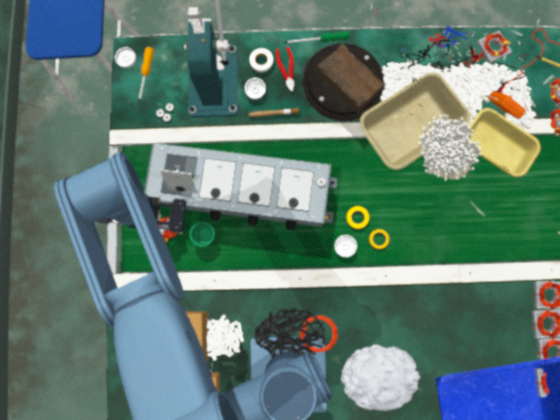

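Hatch a stands steeply open, seen at (283,200) in the side crop and (180,175) in the top view. Hatches b, c and d are shut, and the stator, cup and bearing are where they were. The arm is clear of everything.

Run:
```python
from station import manip
print(manip.finish_job())
```

```text
the job is handed in; nothing more can be done
None
```

Hatch a, the leftmost, has the broken catch. I pushed it open on its pad and it now stands steeply open.

- **Pressing the pads:** I went from right to left with the closed fingertips. Hatches d, c and b held, at 7.9, 7.2 and 5.7 N with less than 0.5 mm of give. Hatch a sank 2 mm with no measurable force.
- **Opening hatch a:** I pushed its pad down about 27 mm, it fell open, and I withdrew straight up and clear.
- **Last checks:** The final wrist, side and top pictures show hatch a open, hatches b, c and d shut, and the gripper touching nothing. The stator, cup and bearing are within a few pixels of where they started. I checked the tapes and the cap only by eye, and they look unmoved. I did not measure the opening angle; the pictures show it tipped almost upright. The job was handed in about 14 s into the 48 s allowed.

No check failed or disagreed.

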